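# Fit the fine sanding drum and shut the guard

### The arm

A 6-joint arm with a two-finger parallel gripper is mounted at the origin on the work surface. World frame = base frame: x ahead of the robot, y to its left, z up, the work surface at z = 0. Lengths are in m, angles in rad, forces in N, time in s.
With the tool pointing down it reaches from about 0.3 to 0.875 m from the base axis. Payload 6.4 kg.
Tool frame: the origin (TCP) lies midway between the tips of the shut fingers; the grasp point (between the pads) lies 19 mm behind it; z points along the fingers, y is the line along which they close (so a half turn about z gives the same grasp; the last joint's range is limited). The gripper opens to 85 mm and grips with 20 to 120 N. Pads are 22 mm wide; open, the fingers measure 114 mm over their backs; the gripper's body (76 mm by 85 mm) begins 54 mm behind the grasp point. The pads swing forward as they close: fully open they stand 13 mm farther back than shut.
Start: joints at [-1.506, 0.181, 1.607, -0, 1.354, -0.206], TCP at [0.154, -0.554, 0.231] pointing down, gripper open.
Joint ranges: [-2.99, 2.99], [-0.89, 2.07], [0.3, 2.58], [-1.14, 4.28], [0, 2.63], [-3.12, 3.12]. Speed limits (rad/s): [2.57, 2.57, 3.01, 3.14, 3.14, 3.14].

### API

Orientations are given as a unit quaternion [w, x, y, z].
In Python, from bench import sensors, vision, ctrl gives the robot as it stands.
- The arm moves only by the tool carry_out, never from a script. Its argument "deltas" is text: rows parted by semicolons, each of 7 numbers parted by spaces: the shift along the tool's x, y, z in mm, then the turn, a rotation vector about the tool's x, y, z in rad, then the closure, from 0 (fully open) to 1 (shut). In form: tx ty tz ax ay az claw; .... A call has 1 to 12 rows; each row is the pose to reach, as a shift and turn from the pose commanded when the call began, along the tool's axes at that moment; what a row does not reach only later rows make up. A row lasts 1/8 s, in which the tool goes at most 62.5 mm and 10.7 degrees, less where a joint would pass 70% of its speed; a pose out of reach is approached as far as the arm can. A call with a gripper value outside its range is refused whole. The fingers move at their own pace and stop on an object; the grip force is fixed at half the most. Time passes only in rows, so rows that repeat a pose let the fingers close. It gives the time, the measured TCP pose, the force, the opening and the grip force at its end, in the units of the state.
- sensors.get_obs(): the state, without advancing time (a new reading comes with each control period).
- vision.camera(name): name is "scene" or "side" or "wrist"; returns the picture (420x560x3 uint8, blue, green, red); there is no depth.
- vision.camera_model(name): a dict with "K" (3x3 intrinsics, pixels), "k1" (the pictures are not rectified: a ray, as slopes to the right and down, at radius r is drawn at 1 + k1 r^2 times it, then the intrinsics apply), "extrinsics" (4x4, takes a point from world to camera coordinates); the wrist camera has in their place "hand_eye" (4x4, takes a point from camera to tool coordinates, whose origin is the TCP and whose axes are the flange's). Camera axes: x right, y down, z forward; pixel columns grow to the right and rows downward; lengths in m; the calibration is good to about 2 mm. A picture is of the moment at which its call begins: read the wrist's pose just before it. camera_model takes no time and is no camera call.
- ctrl.hand_in(): hands the job in; it is judged then, once.
The state is a dict: "time_s": time; "q": joint angles; "dq": joint speeds; "joint_efforts": joint torques, N m; "eef_pos": TCP position; "eef_rot": TCP orientation; "wrist_force": force on the tool from outside, world axes, zero at the start; "torque": the same for the moment, N m; "opening": opening from 0.0 (shut) to 1.0 (fully open); "grasp_force": force on a finger pad.
Only numpy, scipy, OpenCV 4.12 (cv2) and the standard library are available. Lean on these libraries where they do the work, as an engineer would, in place of code of your own. Each camera call takes 0.05 s, during which the arm holds its last target. There are 200 camera calls.

### The job

Set up the deburring machine: fit the fine sanding drum, the one with the blue hub, onto the upright spindle with its wide flange at the bottom, lowering it all the way down onto the drive plate rather than letting it drop. When it sits fully home and you have let go, push the clear sliding guard over it until it is fully shut and its latch clicks in. Leave the orange-hubbed drum and the other things on the bench where they are.

Things in the scene. Friction and masses are not known exactly. Their poses are not given: they have to be found in the camera images.
- fine_drum: Fine sanding drum, the one to mount: a spool with a blue plastic hub and a brown abrasive sleeve, standing upright on the bench, about 180 g. Origin at the centre of its underside, z up its axis. Bottom flange blue, diameter 60 mm, 6 mm thick; above it the brown sleeve, diameter 46 mm, up to 64 mm height; a blue ring shows on the top end. A bore of diameter 18 mm runs right through along the axis.
- coarse_drum: Coarse sanding drum, same shape and size as the fine one but with an orange hub; to be left alone. Origin at the centre of its underside. The drums may stand in either place.
- station: Deburring machine, fixed to the bench: a grey base 220 mm (its x) by 400 mm (its y) and 50 mm high, y from -280 to +120 mm. Origin on the bench under the spindle axis, z up, its x and y along the sides of the base; the base can stand turned by up to 0.2 rad. A yellow end stop 130 x 22 mm stands 30 mm above the deck at y = +97 mm.
- spindle_seat (a point): Centre of the top face of the drive plate (a dark disc, diameter 64 mm, 54 mm above the bench) on the spindle axis; the drum's underside rests here when fully home. Axes as the station's. The steel spindle rises from here: diameter 14 mm for 56 mm, then tapering to diameter 6 mm at its tip, 70 mm above this point.
- spindle_tip (a point): Tip of the spindle, 70 mm above spindle_seat, 124 mm above the bench.
- guard (a joint): Sliding guard, travel in m: 0 is fully shut, centred over the spindle against its stop; grows up to 0.2 as it opens towards the station's -y. It starts open at 0.16 to 0.19. It slides along the station's y with about 1 N of friction. From 16 mm to about 7 mm before shut a sprung ball latch resists with up to about 12 N and pushes the guard back if it is let go; past about 6 mm it snaps the guard home to 0 and holds it there.
- guard_handle (a point): Top centre of the guard's red handle, moves with the guard. The handle is an upright plate on the guard's roof: 60 mm along the station's x, 20 mm along the station's y, 40 mm high (144 to 184 mm above the bench). The guard is a clear hood with yellow edges, 128 mm (x) by 150 mm (y), handle at its middle, roof 144 mm above the bench, open at its +y end and closed at its -y end; it can be pushed or pinched by the handle. The mounted drum and spindle pass below its roof.
- spray_can: Spray can, diameter 66 mm, 200 mm tall, blue label; bystander, origin at the centre of its underside.
- v_block: Steel V-block 50 x 60 x 42 mm; bystander, origin at the centre of its underside.
- alu_bar: Aluminium bar 30 x 150 x 30 mm behind the station; bystander, origin at the centre of its underside.
- gauge_block: Flat steel block 50 x 76 x 25 mm; bystander, origin at the centre of its underside.
There are look-alikes about, which are no part of the job. What is shaped like the fine_drum but red is not meant.

How it is judged:
By the outcome, as a careful person would: the job done as asked, in the order asked, and still so for the second after the job is handed in, with the robot touching nothing.
It also fails if it takes over 61 s, if anything falls off the work surface, if the arm or the gripper's body presses on something with over 40 N, if the wrist force passes 120 N, or if a joint passes its speed limit or range.

## Working session

There is one attempt and no reset: what is moved stays moved. The work goes in short steps, Python scripts to look and compute and a tool call to move; the robot and the scene stay as the last step left them, time stands still between calls to the robot, and variables do not carry over. Pictures are saved under pics/ and viewed, at most 10 in all, crops included, and the job is handed in when it is done.

Besides the shell and the picture viewer there is one more tool, called after ">>>" in YAML: its name, and indented under it one key for each argument. carry_out: Moves the arm, as the interface text tells. Its arguments: {"type":"object","properties":{"deltas":{"type":"string"}},"required":["deltas"]}

```bash
mkdir -p pics; cat > h.py <<'E'
import numpy as np, cv2
from bench import sensors, vision, ctrl
from scipy.spatial.transform import Rotation as R
def pose():
    o=sensors.get_obs(); w,x,y,z=o['eef_rot']; T=np.eye(4); T[:3,:3]=R.from_quat([x,y,z,w]).as_matrix(); T[:3,3]=o['eef_pos']; return T
def cam(name,T=None):
    m=vision.camera_model(name)
    W=(T if T is not None else pose())@np.array(m['hand_eye']) if name=='wrist' else np.linalg.inv(np.array(m['extrinsics']))
    return np.array(m['K']),m['k1'],W   # W: cam->world
def ray(c,uv):
    K,k1,W=c
    d=np.linalg.inv(K)@[uv[0],uv[1],1]; p=d[:2].copy()
    for _ in range(20): p=d[:2]/(1+k1*(p@p))
    return W[:3,3],W[:3,:3]@[p[0],p[1],1]
def plane(c,uv,z):
    o,d=ray(c,uv); return o+d*(z-o[2])/d[2]
def proj(c,P):
    K,k1,W=c; q=np.linalg.inv(W)@[*P,1]; p=q[:2]/q[2]; p=p*(1+k1*(p@p)); return (K@[*p,1])[:2]
def tri(c1,u1,c2,u2):
    A=np.zeros((3,3));b=np.zeros(3)
    for c,u in((c1,u1),(c2,u2)):
        o,d=ray(c,u); d=d/np.linalg.norm(d); M=np.eye(3)-np.outer(d,d); A+=M;b+=M@o
    return np.linalg.solve(A,b)
def blobs(im,lo,hi,amin=40):
    m=cv2.inRange(cv2.cvtColor(im,cv2.COLOR_BGR2HSV),np.array(lo),np.array(hi))
    n,l,s,c=cv2.connectedComponentsWithStats(m)
    return [(s[i].tolist(),c[i].round(1).tolist()) for i in range(1,n) if s[i][4]>=amin],m
E
python3 - <<'E'
from h import *
for n in('scene','side','wrist'):
    im=vision.camera(n); cv2.imwrite(f'pics/{n}0.png',im); K,k,W=cam(n); print(n,K[0,0],k,W.round(3).tolist())
    for nm,lo,hi in(('blue',(100,110,40),(130,255,255)),('orange',(8,150,120),(18,255,255)),('red',(0,150,80),(6,255,255)),('yellow',(22,130,120),(35,255,255))):
        print(nm,blobs(im,lo,hi)[0])
print(sensors.get_obs()['time_s'])
E
```

```text
scene 474.1933034278397 -0.02865970550834728 [[0.911, 0.355, -0.209, 0.847], [0.412, -0.783, 0.466, -0.566], [0.002, -0.511, -0.86, 1.133], [0.0, 0.0, 0.0, 1.0]]
blue [([139, 0, 18, 5, 65], [147.9, 1.5]), ([216, 0, 73, 20, 884], [253.3, 6.3]), ([405, 104, 55, 82, 1785], [430.8, 147.7]), ([279, 109, 12, 9, 75], [284.2, 113.0]), ([275, 123, 20, 12, 98], [284.3, 129.5]), ([181, 369, 29, 23, 284], [198.3, 382.9])]
orange [([373, 50, 10, 17, 61], [376.9, 58.0]), ([349, 55, 15, 23, 95], [355.6, 66.5]), ([383, 54, 11, 22, 60], [387.7, 63.6]), ([364, 69, 9, 13, 49], [367.3, 75.2]), ([324, 118, 13, 11, 43], [329.8, 122.9]), ([319, 131, 20, 13, 77], [328.0, 137.6])]
red [([330, 30, 71, 77, 2929], [362.9, 67.3]), ([291, 86, 18, 26, 268], [299.5, 98.6]), ([264, 133, 20, 27, 410], [273.6, 146.7]), ([196, 217, 22, 22, 240], [206.4, 226.9])]
yellow [([249, 158, 43, 29, 442], [270.2, 172.4]), ([282, 193, 10, 10, 43], [287.0, 197.8]), ([167, 197, 83, 75, 754], [207.1, 235.0]), ([216, 237, 41, 48, 222], [235.6, 258.4])]
side 382.1590992039587 -0.05028898557151608 [[-0.998, -0.026, 0.053, 0.537], [-0.0
[... 726 characters left out ...]
, 93], [24.6, 324.0]), ([255, 346, 23, 19, 66], [266.1, 357.7]), ([261, 350, 10, 9, 47], [265.9, 354.0]), ([251, 366, 32, 25, 268], [266.5, 381.9])]
red [([56, 137, 10, 13, 41], [60.6, 143.6]), ([314, 168, 21, 16, 295], [323.7, 175.3]), ([29, 252, 11, 10, 46], [34.5, 256.7]), ([317, 297, 29, 41, 905], [331.6, 317.8]), ([323, 387, 36, 33, 910], [342.4, 405.1])]
yellow [([290, 168, 59, 59, 482], [321.3, 195.2]), ([277, 257, 63, 20, 750], [310.1, 266.3]), ([257, 346, 19, 17, 170], [266.0, 354.0])]
wrist 376.8783669358984 0.02434877267185724 [[0.267, -0.915, -0.301, 0.23], [-0.964, -0.254, -0.083, -0.533], [-0.0, 0.312, -0.95, 0.373], [0.0, 0.0, 0.0, 1.0]]
blue []
orange []
red []
yellow []
0.15
```

View pics/scene0.png

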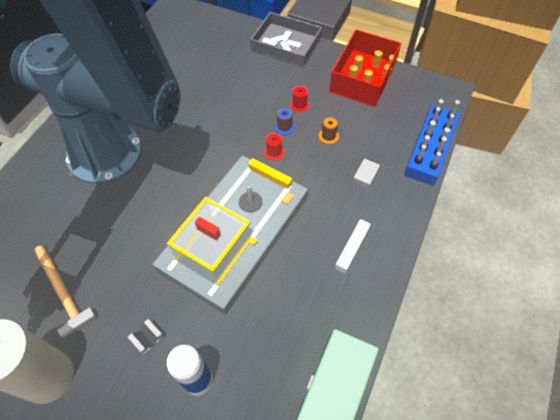

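View pics/side0.png

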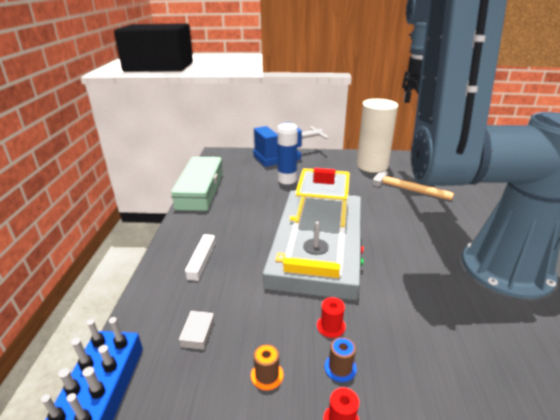

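The scene view shows one blue-hubbed drum at (285,120), between two all-red ones at (300,98) and (274,147), and the orange-hubbed one at (329,130). In the side view the blue one is at (341,360), with reds at (332,317) and (342,405) and orange at (266,367). The blue hub with a brown sleeve fits the description, so I'll confirm it in a crop and measure.

```bash
python3 - <<'E'
from h import *
a=cv2.imread('pics/scene0.png');b=cv2.imread('pics/side0.png')
A=cv2.resize(a[80:270,150:350],(400,380),interpolation=cv2.INTER_CUBIC);B=cv2.resize(b[210:400,250:370],(240,380),interpolation=cv2.INTER_CUBIC)
A=cv2.resize(a[70:270,150:350],None,fx=2.9,fy=2.9);
B=cv2.resize(b[200:400,250:365][:, :],None,fx=1.9,fy=2.9)
cv2.imwrite('pics/crop1.png',np.hstack([A,B])[:, :800])
cs,cd=cam('scene'),cam('side')
P=tri(cs,(285,113.3),cd,(342.7,346.5)); print('drum top tri',P, 'planes',plane(cs,(285,113.3),.064),plane(cd,(342.7,346.5),.064))
for nm,u,v in(('red1',(299.5,91),(332,303)),('red2',(274,139),(343.5,395)),('orange',(330.5,123.5),(266,354))):
    print(nm,plane(cs,u,.064)[:2],plane(cd,v,.064)[:2])
print('tip',tri(cs,(248.5,187),cd,(317,223)))
print('handle',tri(cs,(206.5,223),cd,(324,172)))
E
```

```text
drum top tri [0.45031654 0.31400537 0.06513681] planes [0.4499319  0.31493922 0.064     ] [0.45010865 0.3130899  0.064     ]
red1 [0.45306643 0.41643832] [0.46319102 0.20600554]
red2 [0.46148266 0.21270872] [0.45631809 0.40836483]
orange [0.58809727 0.33424056] [0.58702621 0.33616927]
tip [0.49029077 0.00180249 0.12252164]
handle [ 0.4685617  -0.15898581  0.17999984]
```

View pics/crop1.png

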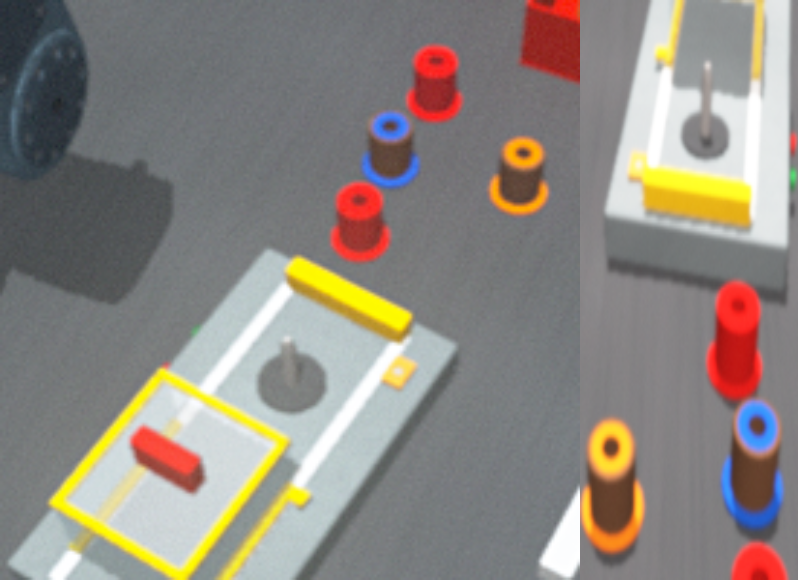

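The crop confirms it: the blue-hubbed, brown-sleeved drum (crop (390,150)) is the fine one. The two scene views agree on its position, about (0.450, 0.314), with its top at 0.065. The spindle tip comes out at z 0.1225 and the handle at 0.180, both as expected. Next I'll work out the moves.

```bash
cat >> h.py <<'E'
def goal(P,yaw):  # yaw = direction of tool y in world; tool down. returns shift (mm) and turn from the present pose
    c,s=np.cos(yaw),np.sin(yaw); G=np.array([[-s,c,0],[c,s,0],[0,0,-1.]]).T
    G=np.array([[-s,c,0],[c,s,0],[0,0,-1]]).T
    T=pose(); d=T[:3,:3].T@(np.array(P)-T[:3,3])*1000
    r=R.from_matrix(T[:3,:3].T@G).as_rotvec()
    r2=R.from_matrix(T[:3,:3].T@G@np.diag([-1,-1,1])).as_rotvec()
    print(P,'shift',d.round(1),'turn',r.round(3),'or',r2.round(3))
E
python3 - <<'E'
from h import *
print(pose().round(3)); print(vision.camera_model('wrist')['hand_eye'])
cs,cd=cam('scene'),cam('side')
print('can top',plane(cs,(184,358),.2),plane(cd,(287,130),.2))
for P in((.40,-.25,.26),(.47,0.02,.26),(.44,.25,.24),(.45,.314,.20),(.45,.314,.025)): goal(P,-.134)
E
```

```text
[[ 0.964  0.268 -0.     0.154]
 [ 0.268 -0.964  0.001 -0.554]
 [ 0.    -0.001 -1.     0.231]
 [ 0.     0.     0.     1.   ]]
[[-1.72556744e-04 -9.50028206e-01 -3.12164023e-01  7.92761353e-02]
 [ 9.99999609e-01 -4.34808338e-04  7.70503616e-04  2.72792291e-04]
 [-8.67731689e-04 -3.12163768e-01  9.50027910e-01 -1.42828662e-01]
 [ 0.00000000e+00  0.00000000e+00  0.00000000e+00  1.00000000e+00]]
can top [ 0.58013058 -0.44717694  0.2       ] [ 0.57965268 -0.41691713  0.2       ]
(0.4, -0.25, 0.26) shift [ 318.5 -226.7  -29. ] turn [-1.000e-03 -1.000e-03 -1.166e+00] or [-1.000e-03  1.000e-03  1.976e+00]
(0.47, 0.02, 0.26) shift [ 458.1 -468.2  -28.7] turn [-1.000e-03 -1.000e-03 -1.166e+00] or [-1.000e-03  1.000e-03  1.976e+00]
(0.44, 0.25, 0.24) shift [ 490.8 -697.8   -8.3] turn [-1.000e-03 -1.000e-03 -1.166e+00] or [-1.000e-03  1.000e-03  1.976e+00]
(0.45, 0.314, 0.2) shift [ 517.5 -756.7   31.7] turn [-1.000e-03 -1.000e-03 -1.166e+00] or [-1.000e-03  1.000e-03  1.976e+00]
(0.45, 0.314, 0.025) shift [ 517.5 -756.5  206.7] turn [-1.000e-03 -1.000e-03 -1.166e+00] or [-1.000e-03  1.000e-03  1.976e+00]
```

>>> carry_out:
  deltas: "318 -227 -29 0 0 -0.6 0; 318 -227 -29 0 0 -0.6 0; 318 -227 -29 0 0 -0.6 0; 318 -227 -29 0 0 -0.6 0; 318 -227 -29 0 0 -0.6 0; 318 -227 -29 0 0 -0.9 0; 318 -227 -29 0 0 -1.166 0; 458 -468 -29 0 0 -1.166 0; 458 -468 -29 0 0 -1.166 0; 458 -468 -29 0 0 -1.166 0; 458 -468 -29 0 0 -1.166 0; 458 -468 -29 0 0 -1.166 0"

```text
time_s: 1.65
eef_pos: [0.4699, 0.0224, 0.2602]
eef_rot: [-0.0, 0.752, 0.659, 0.0]
wrist_force: [0.1, 0.5, 0.3]
opening: 0.998
grasp_force: 0.0
```

```bash
python3 - <<'E'
from h import *
T=pose();print(T.round(4).tolist(), sensors.get_obs()['time_s']); im=vision.camera('wrist'); cv2.imwrite('pics/w1.png',im)
c=cam('wrist',T); print(proj(c,(.490,.002,.124)),proj(c,(.45,.314,.064)))
goal((.45,.29,.22),-.134);goal((.45,.314,.22),-.134)
E
```

```text
[[0.1305, 0.9914, -0.0, 0.4699], [0.9914, -0.1305, 0.0005, 0.0224], [0.0005, -0.0001, -1.0, 0.2602], [0.0, 0.0, 0.0, 1.0]] 1.65
[308.05927043 215.76737051] [ 191.75377024 -249.05071953]
(0.45, 0.29, 0.22) shift [260.8 -54.7  40.8] turn [ 0.    -0.002  0.004] or [ 0.004  0.    -3.138]
(0.45, 0.314, 0.22) shift [284.6 -57.8  40.8] turn [ 0.    -0.002  0.004] or [ 0.004  0.    -3.138]
```

View pics/w1.png

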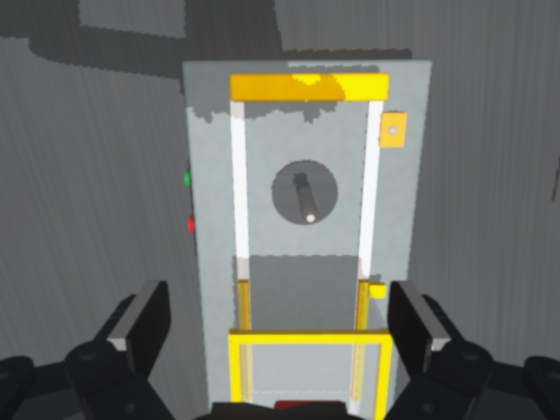

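The wrist view shows the spindle tip at (310,217), within 3 px of the prediction, the drive plate around (305,192), and the station square to the tool. I'll refine the spindle and go to the drum.

>>> carry_out:
  deltas: "270 -58 41 0 0 0 0; 270 -58 41 0 0 0 0; 270 -58 41 0 0 0 0; 270 -58 41 0 0 0 0; 270 -58 41 0 0 0 0; 270 -58 41 0 0 0 0; 270 -58 41 0 0 0 0"

```text
time_s: 2.58
eef_pos: [0.4486, 0.2939, 0.2191]
eef_rot: [0.0, 0.753, 0.658, -0.0]
wrist_force: [0.2, 0.5, -0.2]
opening: 0.997
grasp_force: 0.0
```

```bash
python3 - <<'E'
from h import *
im=cv2.imread('pics/w1.png'); T=np.eye(4); T[:]=[[0.1305, 0.9914, 0, 0.4699], [0.9914, -0.1305, 0.0005, 0.0224], [0.0005, -0.0001, -1.0, 0.2602],[0,0,0,1]]
c=cam('wrist',T)
g=cv2.cvtColor(im,cv2.COLOR_BGR2GRAY)
# plate fit: dark pixels
m=(g<85).astype(np.uint8); m[:150]=0;m[235:]=0;m[:,:262]=0;m[:,345:]=0
ct=max(cv2.findContours(m,cv2.RETR_EXTERNAL,cv2.CHAIN_APPROX_NONE)[0],key=len); e=cv2.fitEllipse(cv2.convexHull(ct)); print('plate',e,plane(c,e[0],.054),e[1][0]/c[0][0,0]*.32)
print('tip',plane(c,(310.5,217.5),.124))
_,m=blobs(im,(20,130,90),(32,255,255)); m[:60]=0;m[110:]=0
print('stop rect',cv2.minAreaRect(cv2.findNonZero(m)))
A,B=plane(c,(231.5,75),.08),plane(c,(388,73.5),.08); d=B-A; print('stop',A,B,np.linalg.norm(d),np.arctan2(d[1],d[0]))
T=pose(); w=vision.camera('wrist'); cv2.imwrite('pics/w2.png',w); c=cam('wrist',T)
print(T[:3,3], proj(c,(.45,.314,.064)), proj(c,(.45,.314,.006)))
bl,m=blobs(w,(100,110,40),(130,255,255)); print(bl)
E
```

```text
plate ((301.35614013671875, 183.77557373046875), (14.231422424316406, 22.60017967224121), 164.14743041992188) [0.48965574 0.01001737 0.054     ] 0.012083620539981351
tip [4.91715130e-01 2.82340438e-04 1.24000000e-01]
stop rect ((308.5, 86.99999237060547), (158.99996948242188, 27.999996185302734), -0.0)
stop [0.44316837 0.1137424  0.08      ] [0.56799283 0.09825936 0.08      ] 0.12578103950736563 -0.1234082057059068
[0.44863669 0.29385868 0.2191396 ] [277.5949969  163.15148084] [277.73725972 151.04490066]
[([246, 120, 64, 44, 837], [278.0, 136.0]), ([256, 143, 44, 45, 1235], [277.6, 164.9])]
```

View pics/w2.png

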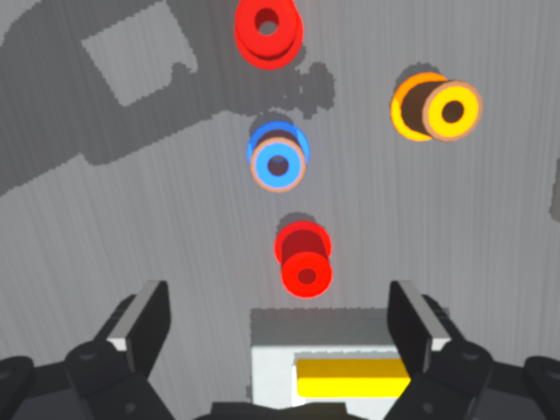

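The wrist view shows the blue drum's ring at about (277.6,165), with the reds above and below and orange to the right. That puts the drum at (0.450, 0.312), 2 mm from the earlier estimate. Now I'll descend and grip with the fingers closing sideways.

>>> carry_out:
  deltas: "18 -1 50 0 0 0 0; 18 -1 100 0 0 0 0; 18 -1 140 0 0 0 0; 18 -1 170 0 0 0 0; 18 -1 191 0 0 0 0; 18 -1 191 0 0 0 0; 18 -1 191 0 0 0 1; 18 -1 191 0 0 0 1; 18 -1 191 0 0 0 1; 18 -1 191 0 0 0 1; 18 -1 191 0 0 0 1; 18 -1 191 0 0 0 1"

```text
time_s: 4.12
eef_pos: [0.4512, 0.313, 0.0301]
eef_rot: [0.001, 0.753, 0.658, 0.001]
wrist_force: [0.2, -1.5, 6.2]
opening: 0.532
grasp_force: 61.0
```

>>> carry_out:
  deltas: "0 0 -20 0 0 0 1; 0 0 -80 0 0 0 1; 0 0 -140 0 0 0 1; 0 0 -165 0 0 0 1; -60 16 -165 0 0 0 1; -120 32 -165 0 0 0 1; -180 48 -165 0 0 0 1; -235 62 -165 0 0 0 1; -280 74 -165 0 0 0 1; -304 80.5 -165 0 0 0 1; -304 80.5 -165 0 0 0 1; -304 80.5 -165 0 0 0 1"

```text
time_s: 5.62
eef_pos: [0.4889, 0.0012, 0.1935]
eef_rot: [-0.0, 0.753, 0.658, 0.0]
wrist_force: [0.0, 0.4, -1.9]
opening: 0.521
grasp_force: 61.9
```

```bash
python3 - <<'E'
from h import *
T=pose(); w=vision.camera('wrist'); s=vision.camera('scene'); d=vision.camera('side')
print(T[:3,3],T[:3,:3].round(4).tolist())
cv2.imwrite('pics/m3.png',np.hstack([w[150:420,130:430],cv2.resize(s[100:235,200:325],None,fx=2,fy=2),cv2.resize(d[170:305,260:385],None,fx=2,fy=2)]))
for n,im in(('wrist',w),('scene',s),('side',d)):
    c=cam(n,T); print(n,blobs(im,(100,110,40),(130,255,255),25)[0]); print('pred top',proj(c,T[:3,3]+[0,0,.035]),'pred bottom',proj(c,T[:3,3]-[0,0,.026]))
E
```

```text
[0.48890017 0.00124544 0.19347558] [[0.1336, 0.991, 0.0001], [0.991, -0.1336, 0.0004], [0.0004, 0.0001, -1.0]]
wrist [([219, 198, 120, 77, 2891], [278.3, 226.6]), ([225, 285, 108, 94, 6128], [278.5, 331.4])]
pred top [280.35989285 333.34408753] pred bottom [279.74441561 255.56086665]
scene [([216, 0, 73, 20, 868], [254.1, 6.4]), ([405, 104, 55, 82, 1787], [430.8, 147.7]), ([238, 156, 12, 12, 74], [242.2, 162.7]), ([235, 172, 24, 15, 127], [245.8, 181.0]), ([181, 365, 29, 27, 289], [198.5, 382.5])]
pred top [245.30952234 162.39400913] pred bottom [247.03695591 177.087481  ]
side [([253, 127, 48, 46, 1273], [273.7, 149.9]), ([313, 181, 16, 7, 80], [320.3, 184.1]), ([307, 203, 25, 12, 137], [318.8, 209.9]), ([71, 331, 71, 89, 3334], [107.9, 375.0]), ([54, 389, 22, 31, 334], [64.7, 405.7])]
pred top [320.23656803 183.73321453] pred bottom [318.86526346 206.82776106]
```

View pics/m3.png

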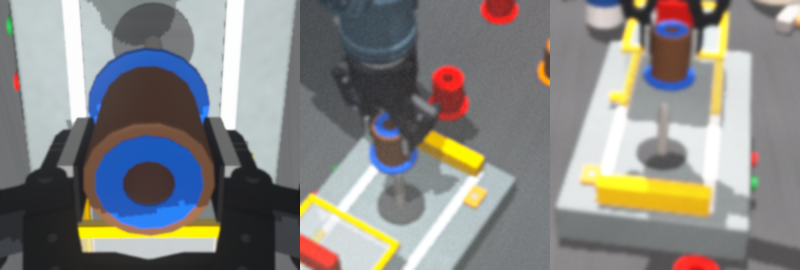

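The drum is held upright, with its bore at about (280,333) in the wrist view, less than 1 mm off the tool axis. I'll check the lateral offset to the spindle.

```bash
python3 - <<'E'
from h import *
T=pose(); a=T[:3,3]
T1=np.array([[0.1305, 0.9914, 0, 0.4699], [0.9914, -0.1305, 0.0005, 0.0224], [0.0005, -0.0001, -1.0, 0.2602],[0,0,0,1]]); c1=cam('wrist',T1)
print('plate w1',plane(c1,(305,192),.054),'tip w1',plane(c1,(310.5,217.5),.124))
for n in('scene','side'):
    im=cv2.imread(f'pics/{n}0.png'); c=cam(n)
    for z in(.124,.11,.09,.07):
        p=proj(c,(a[0],a[1],z)); r=int(round(p[1])); x=int(p[0]); row=cv2.cvtColor(im,cv2.COLOR_BGR2GRAY)[r,x-8:x+9]; print(n,z,p.round(1),x-8,row.tolist())
im=vision.camera('wrist'); cv2.imwrite('pics/w4.png',im); c=cam('wrist',T)
g=cv2.cvtColor(im,cv2.COLOR_BGR2GRAY); m=(g<95).astype(np.uint8); m[:145]=0; m[198:]=0; m[:,:230]=0; m[:,340:]=0
pts=cv2.findNonZero(m); print('plate bbox now',cv2.boundingRect(pts)); x,y,w,h=cv2.boundingRect(pts)
# plate top and widest row
for r in range(y,198,6):
    q=np.where(m[r])[0]; print(r,q.min(),q.max(),(q.min()+q.max())/2) if len(q) else 0
print('pred plate centre',proj(c,(a[0],a[1],.054)),'plate top edge',proj(c,(a[0]+.032*T[0,0],a[1]+.032*T[1,0],.054)))
E
```

```text
plate w1 [0.49221447 0.00147906 0.054     ] tip w1 [4.91714032e-01 2.83510953e-04 1.24000000e-01]
scene 0.124 [248.3 186.6] 240 [196, 198, 199, 198, 199, 194, 194, 204, 220, 218, 187, 182, 194, 193, 198, 199, 197]
scene 0.11 [248.6 189.6] 240 [197, 201, 202, 199, 201, 198, 179, 151, 148, 153, 146, 140, 172, 195, 197, 194, 198]
scene 0.09 [249.1 193.8] 241 [187, 161, 137, 129, 125, 125, 130, 141, 141, 141, 125, 122, 122, 121, 124, 127, 130]
scene 0.07 [249.6 197.9] 241 [130, 129, 125, 129, 125, 129, 136, 139, 137, 139, 129, 117, 109, 120, 129, 129, 126]
side 0.124 [317.9 222.4] 309 [154, 154, 155, 154, 155, 161, 183, 213, 222, 199, 168, 152, 151, 151, 153, 154, 151]
side 0.11 [317.6 227.2] 309 [155, 158, 156, 154, 149, 145, 148, 159, 164, 160, 155, 153, 155, 156, 156, 156, 155]
side 0.09 [317.2 233.9] 309 [234, 234, 233, 228, 203, 170, 155, 155, 159, 170, 202, 226, 233, 234, 235, 233, 233]
side 0.07 [316.8 240.5] 308 [137, 134, 133, 133, 132, 136, 144, 152, 154, 149, 141, 134, 135, 136, 140, 147, 163]
plate bbox now (245, 154, 59, 44)
154 276 290 283.0
160 261 303 282.0
166 254 303 278.5
172 250 301 275.5
178 246 297 271.5
184 245 292 268.5
190 250 276 263.0
pred plate centre [279.26418575 192.9480722 ] plate top edge [279.28512435 151.84251749]
```

All three views put the spindle about 2.6 mm farther along tool y, with tool x within 0.5 mm. I'll shift and lower it past the taper, watching the force.

>>> carry_out:
  deltas: "0 2.6 0 0 0 0 1; 0 2.6 15 0 0 0 1; 0 2.6 28 0 0 0 1; 0 2.6 34 0 0 0 1; 0 2.6 40 0 0 0 1; 0 2.6 45 0 0 0 1; 0 2.6 50 0 0 0 1; 0 2.6 50 0 0 0 1"

```text
time_s: 6.82
eef_pos: [0.4915, 0.0004, 0.143]
eef_rot: [-0.0, 0.753, 0.658, -0.0]
wrist_force: [-0.3, -0.2, -1.2]
opening: 0.529
grasp_force: 61.9
```

>>> carry_out:
  deltas: "0 0 4 0 0 0 1; 0 0 8 0 0 0 1; 0 0 12 0 0 0 1; 0 0 12 0 0 0 1"

```text
time_s: 7.32
eef_pos: [0.4914, 0.0004, 0.1308]
eef_rot: [-0.0, 0.753, 0.658, -0.0]
wrist_force: [0.3, 0.2, -1.8]
opening: 0.526
grasp_force: 61.9
```

The drum is past the taper with no side load. Continuing down gently.

>>> carry_out:
  deltas: "0 0 8 0 0 0 1; 0 0 16 0 0 0 1; 0 0 24 0 0 0 1; 0 0 32 0 0 0 1; 0 0 38 0 0 0 1; 0 0 42 0 0 0 1; 0 0 42 0 0 0 1"

```text
time_s: 8.2
eef_pos: [0.4915, 0.0004, 0.089]
eef_rot: [-0.0, 0.753, 0.658, -0.0]
wrist_force: [0.3, 0.1, -1.4]
opening: 0.53
grasp_force: 61.9
```

>>> carry_out:
  deltas: "0 0 1 0 0 0 1; 0 0 2 0 0 0 1; 0 0 3 0 0 0 1; 0 0 4 0 0 0 1; 0 0 4 0 0 0 1"

```text
time_s: 8.82
eef_pos: [0.4916, 0.0004, 0.0852]
eef_rot: [-0.0, 0.753, 0.658, -0.0]
wrist_force: [-0.6, 0.7, -0.7]
opening: 0.529
grasp_force: 61.9
```

>>> carry_out:
  deltas: "0 0 0.7 0 0 0 1; 0 0 1.4 0 0 0 1; 0 0 1.4 0 0 0 1"

```text
time_s: 9.2
eef_pos: [0.4917, 0.0003, 0.0841]
eef_rot: [0.0, 0.753, 0.658, -0.0]
wrist_force: [-1.3, -0.3, 2.4]
opening: 0.528
grasp_force: 62.3
```

>>> carry_out:
  deltas: "0 0 0.7 0 0 0 1; 0 0 0.7 0 0 0 1"

```text
time_s: 9.45
eef_pos: [0.4918, 0.0003, 0.0841]
eef_rot: [0.0, 0.753, 0.658, -0.0]
wrist_force: [-5.3, 0.3, 8.9]
opening: 0.53
grasp_force: 63.0
```

Contact came at TCP z 0.0841, as predicted for fully home (8.9 N up). Releasing, then rising clear.

>>> carry_out:
  deltas: "0 0 0 0 0 0 0.3; 0 0 0 0 0 0 0; 0 0 0 0 0 0 0; 0 0 0 0 0 0 0; 0 0 0 0 0 0 0; 0 0 -30 0 0 0 0; 0 0 -80 0 0 0 0; 0 0 -125 0 0 0 0; 0 0 -160 0 0 0 0; 0 0 -160 0 0 0 0"

```text
time_s: 10.7
eef_pos: [0.4936, -0.0001, 0.2466]
eef_rot: [0.003, 0.753, 0.658, 0.002]
wrist_force: [-0.2, 0.2, -0.1]
opening: 0.997
grasp_force: 0.0
```

```bash
python3 - <<'E'
from h import *
T=pose(); w=vision.camera('wrist'); s=vision.camera('scene'); d=vision.camera('side'); print(T[:3,3])
cv2.imwrite('pics/m5.png',np.hstack([w[150:420,130:430],cv2.resize(s[100:235,180:305],None,fx=2,fy=2),cv2.resize(d[170:305,260:385],None,fx=2,fy=2)]))
for n,im in(('wrist',w),('scene',s),('side',d)):
    c=cam(n,T); print(n,blobs(im,(100,110,40),(130,255,255),25)[0]); print('pred top',proj(c,(.4915,.0005,.118)),'bottom',proj(c,(.4915,.0005,.057)))
    print('red',[b for b in blobs(im,(0,150,80),(6,255,255),150)[0]])
E
```

```text
[ 4.93637279e-01 -9.36459180e-05  2.46607180e-01]
wrist [([242, 145, 67, 46, 940], [275.3, 162.4]), ([251, 174, 49, 47, 1415], [274.8, 197.2])]
pred top [275.2040756  196.30281499] bottom [275.29669225 177.34400513]
red [([242, 396, 71, 13, 642], [277.8, 400.4])]
scene [([241, 0, 48, 19, 488], [265.9, 5.8]), ([405, 104, 55, 81, 1780], [430.8, 147.7]), ([242, 182, 14, 12, 102], [248.4, 187.9]), ([239, 196, 23, 15, 123], [250.2, 204.7]), ([181, 366, 29, 26, 284], [198.4, 382.7])]
pred top [249.10929123 188.64979728] bottom [250.55420135 201.16711056]
red [([330, 30, 71, 77, 2951], [362.9, 67.4]), ([291, 86, 18, 26, 323], [299.5, 98.9]), ([269, 133, 15, 27, 230], [276.8, 146.5]), ([196, 218, 22, 19, 227], [206.2, 226.5])]
side [([253, 127, 43, 46, 1212], [272.5, 150.9]), ([294, 133, 8, 15, 54], [298.4, 141.2]), ([310, 220, 15, 9, 79], [317.0, 224.0]), ([304, 240, 24, 13, 136], [315.3, 247.7]), ([71, 331, 71, 89, 3334], [107.9, 375.0]), ([54, 389, 22, 31, 334], [64.7, 405.7])]
pred top [316.72365496 224.15126373] bottom [315.53791768 244.39222914]
red [([314, 168, 21, 16, 295], [323.7, 175.3]), ([317, 298, 29, 40, 913], [331.6, 318.0]), ([323, 388, 36, 32, 903], [342.4, 405.3])]
```

View pics/m5.png

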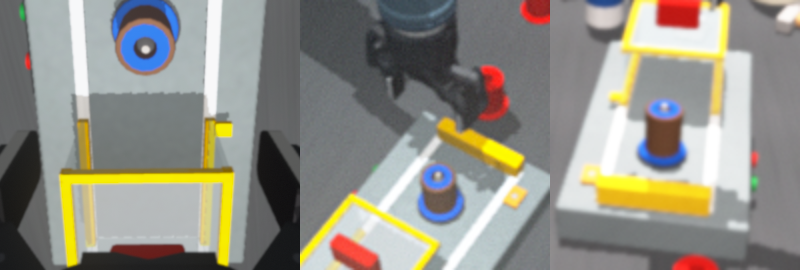

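The drum sits upright on the drive plate: its ring and flange match the predicted home pixels in all three views, and the spindle tip shows through the bore. Next I'll shut the fingers and go behind the handle.

>>> carry_out:
  deltas: "-60 0 0 0 0 0 1; -120 0 0 0 0 0 1; -180 0 0 0 0 0 1; -210 0 0 0 0 0 1; -210 0 0 0 0 0 1; -210 0 30 0 0 0 1; -210 0 60 0 0 0 1; -210 0 84 0 0 0 1; -210 0 84 0 0 0 1; -210 0 84 0 0 0 1"

```text
time_s: 12.1
eef_pos: [0.464, -0.2073, 0.1596]
eef_rot: [0.0, 0.753, 0.658, 0.0]
wrist_force: [1.0, 0.3, 1.0]
opening: 0.001
grasp_force: 0.0
```

```bash
python3 - <<'E'
from h import *
T=pose(); w=vision.camera('wrist'); d=vision.camera('side'); print(T[:3,3])
cv2.imwrite('pics/m6.png',np.hstack([w[120:420,130:430],cv2.resize(d[110:260,250:400],None,fx=2,fy=2)]))
E
```

```text
[ 0.46397526 -0.20726714  0.15963363]
```

View pics/m6.png

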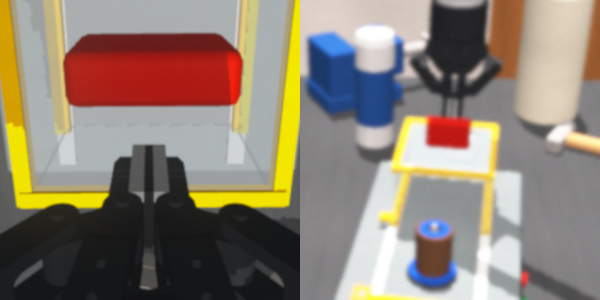

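The shut fingers stand behind the red handle (150,70 in the crop), centred on it. Pushing along station +y.

>>> carry_out:
  deltas: "12 0 0 0 0 0 1; 24 0 0 0 0 0 1; 36 0 0 0 0 0 1; 50 0 0 0 0 0 1; 65 0 0 0 0 0 1; 80 0 0 0 0 0 1; 95 0 0 0 0 0 1; 110 0 0 0 0 0 1; 125 0 0 0 0 0 1; 140 0 0 0 0 0 1; 152 0 0 0 0 0 1; 160 0 0 0 0 0 1"

```text
time_s: 13.7
eef_pos: [0.485, -0.0483, 0.159]
eef_rot: [-0.0, 0.753, 0.658, -0.0]
wrist_force: [-0.8, -1.7, 0.2]
opening: -0.002
grasp_force: 0.7
```

>>> carry_out:
  deltas: "4 0 0 0 0 0 1; 8 0 0 0 0 0 1; 12 0 0 0 0 0 1; 16 0 0 0 0 0 1; 16 0 0 0 0 0 1"

```text
time_s: 14.32
eef_pos: [0.4871, -0.0336, 0.1591]
eef_rot: [0.0, 0.753, 0.658, -0.0]
wrist_force: [-1.3, -4.2, -0.7]
opening: -0.005
grasp_force: 1.7
```

The latch is starting to resist, at 4 N. Continuing in small steps.

>>> carry_out:
  deltas: "2 0 0 0 0 0 1; 4 0 0 0 0 0 1; 6 0 0 0 0 0 1; 8 0 0 0 0 0 1; 8 0 0 0 0 0 1"

```text
time_s: 14.95
eef_pos: [0.4885, -0.0249, 0.1593]
eef_rot: [-0.0, 0.753, 0.658, 0.0]
wrist_force: [-0.2, 0.1, -0.3]
opening: -0.001
grasp_force: 0.0
```

>>> carry_out:
  deltas: "1 0 0 0 0 0 1; 2 0 0 0 0 0 1; 3 0 0 0 0 0 1; 3 0 0 0 0 0 1"

```text
time_s: 15.45
eef_pos: [0.4886, -0.0224, 0.1592]
eef_rot: [-0.0, 0.753, 0.658, 0.0]
wrist_force: [1.2, 0.0, -0.3]
opening: 0.005
grasp_force: 0.0
```

The force dropped to zero, so it snapped home. I'll back off, rise clear and verify.

>>> carry_out:
  deltas: "-15 0 0 0 0 0 1; -30 0 0 0 0 0 1; -30 0 -50 0 0 0 1; -60 0 -110 0 0 0 1; -120 0 -120 0 0 0 1; -180 0 -120 0 0 0 1; -180 0 -120 0 0 0 1"

```text
time_s: 16.32
eef_pos: [0.4633, -0.2057, 0.2794]
eef_rot: [0.001, 0.755, 0.656, -0.0]
wrist_force: [-0.3, 0.3, 0.4]
opening: -0.001
grasp_force: 0.0
```

```bash
python3 - <<'E'
from h import *
s=vision.camera('scene'); d=vision.camera('side'); cs,cd=cam('scene'),cam('side')
cv2.imwrite('pics/m7.png',np.hstack([cv2.resize(s[70:270,150:350],(400,400)),cv2.resize(d[160:310,250:400],(400,400))]))
for n,im,c in(('scene',s,cs),('side',d,cd)):
    a=[b for b in blobs(im,(0,150,80),(6,255,255),100)[0]]; print(n,a,'pred handle top',proj(c,(.4915,.0005,.184)),'mid',proj(c,(.4915,.0005,.164)))
print(pose()[:3,3],sensors.get_obs()['time_s'])
E
```

```text
scene [([330, 30, 71, 77, 2921], [362.8, 67.2]), ([291, 86, 18, 26, 318], [299.6, 98.9]), ([264, 133, 20, 27, 412], [273.6, 146.7]), ([237, 167, 22, 21, 261], [247.3, 177.2])] pred handle top [247.40029017 173.82936738] mid [247.93537679 178.47141556]
side [([306, 200, 25, 17, 357], [317.9, 207.7]), ([317, 297, 29, 41, 905], [331.6, 317.8]), ([323, 388, 36, 32, 903], [342.4, 405.3])] pred handle top [318.09221549 200.54831819] mid [317.66767899 207.8982199 ]
[ 0.46386991 -0.2018259   0.27883775] 16.425
```

View pics/m7.png

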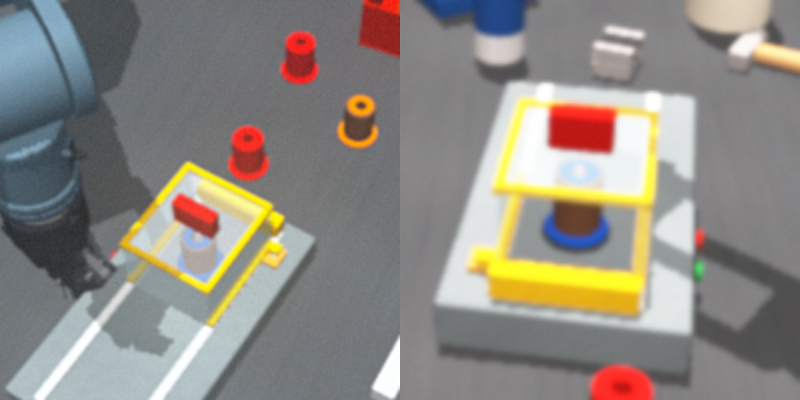

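The guard is shut over the seated drum: the handle centre is at (247,177) in the scene view and (318,208) in the side view, matching the shut prediction within about 1 px. The arm is clear, and the other drums haven't moved. Handing in.

```bash
python3 -c "
from bench import ctrl
print(ctrl.hand_in())"
```

```text
the job is handed in; nothing more can be done
None
```

The blue-hubbed fine drum is fully home on the spindle, flange down and released, the guard is shut with its latch snapped in, and the job was handed in at about 16.5 s with the robot clear of everything.

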